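# Stow the short spirit level in its case and shut the lid

### The arm

A 6-joint arm with a two-finger parallel gripper is mounted at the origin on the work surface. World frame = base frame: x ahead of the robot, y to its left, z up, the work surface at z = 0. Lengths are in mm, angles in degrees, forces in N, time in s.
With the tool pointing down it reaches from about 300 to 850 mm from the base axis. Payload 4.2 kg.
Tool frame: the origin (TCP) lies on the centre line of the jaws, within the pads' length; the fingertips stand 14 mm ahead of it and the grasp point (between the pads) lies 5 mm behind it; z points along the fingers, y is the direction in which the jaws open and shut (so a half turn about z gives the same grasp; the last joint's range is limited). The gripper opens to 91 mm and grips with 3 to 60 N. Pads are 32 mm wide; open, the fingers measure 118 mm over their backs; the gripper's body (76 mm by 178 mm) begins 60 mm behind the grasp point.
Start: joints at [65.317, 18.312, 89.639, -0, 72.044, -1.146], TCP at [229.627, 527.178, 194.476] pointing down, gripper open.
Joint ranges: [-177.97, 177.97], [-48.28, 115.42], [12.27, 149.76], [-77.06, 257.06], [2.81, 150.46], [-146.56, 146.56]. Speed limits (degrees/s): [147.25, 147.25, 180, 180, 180, 180].

### API

Orientations are given as [roll, pitch, yaw] about the fixed x, y, z axes, in that order (R = Rz(yaw) Ry(pitch) Rx(roll)).
In Python, from workcell import env gives the robot as it stands.
- The arm moves only by the tool play_rows, never from a script. Its argument "increments" is a list of rows, each a list of 5 numbers: the shift along the world's x, y, z in mm, then the turn about the world's z in degrees, then the closure, from 0 (fully open) to 1 (shut). In form: [[x, y, z, yaw, fingers], ...]. A call has 1 to 20 rows; each row shifts and turns the commanded pose from where the row before left it; what a row does not reach is not made up. A row lasts 1/8 s, in which the tool goes at most 62.5 mm and 10.7 degrees, less where a joint would pass 70% of its speed; a pose out of reach is approached as far as the arm can. A call is refused whole if a number of a shift passes 62.5 or a number of a turn 10.7, either way. A call with a gripper value outside its range is refused whole. The fingers move at their own pace and stop on an object; "newtons" is the grip in N (left out, the last holds). Time passes only in rows, so rows that do not move let the fingers close. It gives the time, the measured TCP pose, the force and the opening at its end, in the units of the state.
- env.state(): the state, without advancing time (a new reading comes with each control period).
- env.grab_frame(name): name is "scene" or "top" or "wrist"; returns the picture (400x640x3 uint8, red, green, blue); there is no depth.
- env.calibration(name): a dict with "fx", "fy", "cx", "cy" (pixels), "R" (3x3) and "t" (3): a world point X has camera coordinates R X + t; the wrist camera has in their place "hand_eye" (4x4, takes a point from camera to tool coordinates, whose origin is the TCP and whose axes are the flange's). Camera axes: x right, y down, z forward; pixel columns grow to the right and rows downward; lengths in mm; the calibration is good to about 2 mm. A picture is of the moment at which its call begins: read the wrist's pose just before it. calibration takes no time and is no camera call.
- env.job_done(): hands the job in, once; it reports no verdict.
The state is a dict: "time_s": time; "qpos": joint angles; "qvel": joint speeds; "effort": joint torques, N m; "ee_pos": TCP position; "ee_rot": TCP orientation; "force": force on the tool from outside, world axes, zero at the start; "torque": the same for the moment, N m; "gripper_width": finger opening in mm.
Only numpy, scipy, OpenCV 4.12 (cv2) and the standard library are available. Lean on these libraries where they do the work, as an engineer would, in place of code of your own. Each camera call takes 0.05 s, during which the arm holds its last target.

### The job

Lay the short green spirit level gently and flat in the long empty bay of the open blue case, so that nothing stands above the rim, and let go of it. Then swing the lid over and shut it fully, and leave the long level where it lies.

Things in the scene. Friction and masses are not known exactly. Their poses are not given: they have to be found in the camera images.
- case: Blue case fixed to the bench, mm. Origin on the bench under the centre of its long empty bay; y along the hinge, +x towards it. Outside x -75 to 75, y -99 to 171, rim 55 high, walls 5. Long bay: x -70 to 70, y -94 to 94, floor 8 above the bench. Divider at y 96, 51 high; the side bay beyond is filled to 34. Two steel catches stand 5 out of the front; leave them.
- lid (a joint): Angle of the flat blue lid, rad: 0 shut, 1.57 upright, at most 1.95. 150 mm from hinge to free edge, y -99 to 171 of the case, 10 mm thick. Hinge axis on its inner face, along the case's y at x = 75 mm, 55.5 mm above the bench. Stiff hinge: stays where left, moves at 2 to 5 N near the free edge, must be pushed all the way down. Starts upright or leaning slightly back.
- short_level: Short spirit level: green bar with grey ends, three vials on top, 160 mm long (x), 40 mm wide (y), 26 mm thick (z), about 0.2 kg, lying flat on its broad side. Origin at the centre of its underside. At least 35 mm of bench is free on either side of its middle.
- long_level: Long spirit level, a bystander too long for the case: same look, 260 mm long (x), 40 mm wide (y), 26 mm thick. Origin at the centre of its underside. The two levels and a steel wrench lie side by side in any order; an upright yellow bottle, 140 mm high, stands beyond them.
Mind the look-alikes: they are no part of the job. Leave any brown, pink or yellow look-alike of the short_level alone.

How it is judged (in metres and radians):
On the way:
1. the short level lies flat on the floor of the long bay, let go, while the lid is still open (x of short_level in the frame of case between -0.055 and 0.055 m and y of short_level in the frame of case between -0.03 and 0.03 m and z of short_level in the frame of case below 0.016 m and angle between short_level's own z axis and vertical below 0.12 rad and contact force between the fingers and short_level below 0.1 N and value of joint lid above 1 rad), for 0.2 s.
At the end, for the whole second after the job is handed in: The lid is shut (within 0.06 rad, 9 mm at its free edge) and the short level lies at rest and flat (within 0.12 rad) on the floor of the long bay (its underside less than 8 mm above that floor) (value of joint lid below 0.06 rad and x of short_level in the frame of case between -0.055 and 0.055 m and y of short_level in the frame of case between -0.03 and 0.03 m and z of short_level in the frame of case below 0.016 m and angle between short_level's own z axis and vertical below 0.12 rad and linear speed of short_level below 0.02 m/s); the robot touches nothing.
It fails at once if the short level is dropped (falls freely faster than 0.7 m/s, a fall of about 25 mm) (linear speed of short_level above 0.7 m/s and contact force between the fingers and short_level below 0.1 N).
It fails at once if the long level is moved more than 30 mm (distance of long_level from where it was at the start of the episode above 0.03 m).
It also fails if it takes over 58 s, if anything falls off the work surface, if the arm or the gripper's body presses on something with over 40 N, if the wrist force passes 120 N, or if a joint passes its speed limit or range.

## Working session

There is one attempt and no reset: what is moved stays moved. The work goes in short steps, Python scripts to look and compute and a tool call to move; the robot and the scene stay as the last step left them, time stands still between calls to the robot, and variables do not carry over. Pictures are saved under pics/ and viewed, and the job is handed in when it is done.

Besides the shell and the picture viewer there is one more tool, called after "Request:" as name(argument=value, ...) on one line, values as JSON. play_rows: Moves the arm, as the interface text tells. Its arguments: {"type":"object","properties":{"increments":{"type":"array"},"newtons":{"type":"number"}},"required":["increments"]}

```bash
mkdir -p pics; ls; python3 - <<'E'
from workcell import env
import cv2,json
print(env.state())
for n in ("scene","top","wrist"):
    c=env.calibration(n); print(n,c)
    cv2.imwrite(f"pics/{n}0.png",env.grab_frame(n)[:,:,::-1])
E
```

```text
pics
{'time_s': 0.0, 'qpos': array([ 6.53191043e+01,  1.83499372e+01,  8.97060112e+01,  1.11444137e-03,
        7.20430706e+01, -1.14585371e+00]), 'qvel': array([-0.12231141, -0.02772173,  0.00461317,  0.05708291, -0.00049118,
       -0.03184777]), 'effort': array([-1.70273648e-03, -4.12464023e+01, -2.31973457e+01,  7.25425500e-02,
        4.59456746e-02, -1.43071270e-04]), 'ee_pos': array([229.37274632, 526.68685408, 193.64006083]), 'ee_rot': array([-1.79901022e+02, -3.03948846e-03,  1.56464611e+02]), 'force': array([ 0.15072294, -0.18074408, -0.22887676]), 'torque': array([-0.00328538, -0.0281701 ,  0.02362377]), 'gripper_width': 91.2578054058198}
scene {'fx': 473.198639322296, 'fy': 473.198639322296, 'cx': 321.06942920680854, 'cy': 193.65603887094804, 'R': array([[ 0.79556764,  0.60574637, -0.01197771],
       [ 0.39839857, -0.53793355, -0.74290381],
       [-0.4564545 ,  0.58625833, -0.66929101]]), 't': array([-320.54183035, -191.0826286 , 1497.93724914])}
top {'fx': 405.0392822487628, 'fy': 405.0392822487628, 'cx': 319.03562575866346, 'cy': 204.56702592820133, 'R': array([[ 0.13051354, -0.99143383,  0.00501758],
       [-0.96506123, -0.12819835, -0.22852132],
       [ 0.22720702,  0.02498286, -0.97352598]]), 't': array([-163.67573442,  500.99701296,  869.38782724])}
wrist {'fx': 342.9827605321069, 'fy': 342.9827605321069, 'cx': 313.8634306492804, 'cy': 195.7769029049017, 'hand_eye': array([[-8.77076500e-04, -9.57075105e-01, -2.89838704e-01,
         8.18305394e+01],
       [ 9.99999613e-01, -8.20396467e-04, -3.17056090e-04,
         8.54011723e-01],
       [ 6.56638424e-05, -2.89838870e-01,  9.57075454e-01,
        -1.89800028e+02],
       [ 0.00000000e+00,  0.00000000e+00,  0.00000000e+00,
         1.00000000e+00]])}
```

View pics/scene0.png

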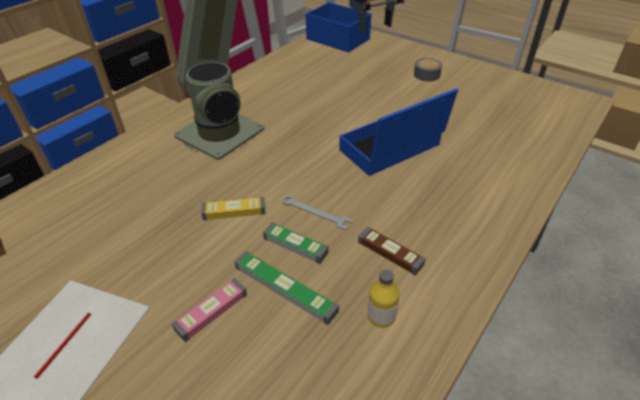

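View pics/top0.png

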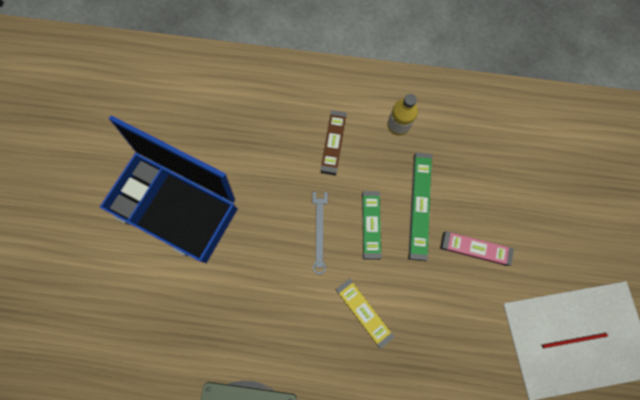

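View pics/wrist0.png

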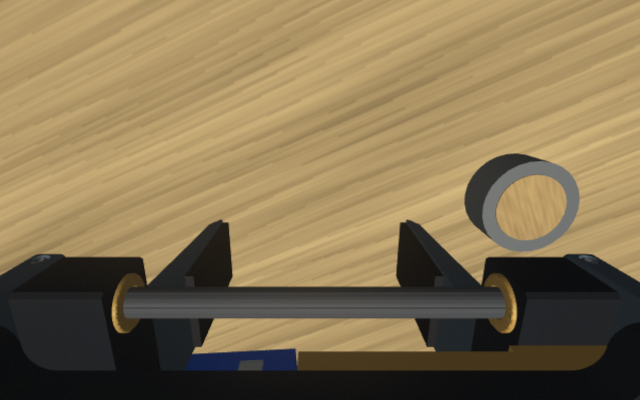

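Scene and top views show these candidates. Pixels are from the top view:

| Object | Pixel | Note |
|---|---|---|
| Short green level | (372,225) | target |
| Long green level | (421,207) | bystander |
| Brown level | (334,142) | look-alike |
| Pink level | (477,248) | look-alike |
| Yellow level | (364,313) | look-alike |
| Wrench | (319,230) | |
| Bottle | (402,115) | |
| Case | (170,205) | lid leaning on the far side |

My choice is the short green one. Next I'll measure it and the case.

```bash
cat > h.py <<'E'
import numpy as np, cv2
from workcell import env
def ray(cal,px):
    R=np.array(cal["R"]);t=np.array(cal["t"])
    d=R.T@np.array([(px[0]-cal["cx"])/cal["fx"],(px[1]-cal["cy"])/cal["fy"],1.])
    return -R.T@t,d
def onz(cal,px,z):
    o,d=ray(cal,px); return o+d*(z-o[2])/d[2]
def wristcal(st):
    from scipy.spatial.transform import Rotation as Ro
    H=np.array(env.calibration("wrist")["hand_eye"]); T=np.eye(4)
    T[:3,:3]=Ro.from_euler("xyz",st["ee_rot"],degrees=True).as_matrix(); T[:3,3]=st["ee_pos"]
    M=np.linalg.inv(T@H); c=dict(env.calibration("wrist")); c["R"]=M[:3,:3]; c["t"]=M[:3,3]; return c
def proj(cal,X):
    p=np.array(cal["R"])@np.array(X,float)+cal["t"]; return np.array([cal["cx"]+cal["fx"]*p[0]/p[2],cal["cy"]+cal["fy"]*p[1]/p[2]])
E
python3 - <<'E'
from h import *
for n in("top","scene"):
    im=cv2.imread(f"pics/{n}0.png"); c=env.calibration(n)
    hsv=cv2.cvtColor(im,cv2.COLOR_BGR2HSV)
    m=cv2.inRange(hsv,(50,90,50),(80,255,255)); m=cv2.morphologyEx(m,cv2.MORPH_CLOSE,np.ones((9,9)))
    for k in cv2.findContours(m,0,2)[0]:
        if cv2.contourArea(k)<200: continue
        P=np.array([onz(c,p[0],26)[:2] for p in k],np.float32)
        print(n,"green",k.reshape(-1,2).mean(0),[np.round(v,1) for v in cv2.minAreaRect(P)])
        b=cv2.boxPoints(cv2.minAreaRect(P)); print(b.round())
im=cv2.imread("pics/top0.png"); cv2.imwrite("pics/case_crop.png",cv2.resize(im[100:280,80:260],None,fx=3.3,fy=3.3,interpolation=2))
im=cv2.imread("pics/top0.png"); cv2.imwrite("pics/lev_crop.png",cv2.resize(im[140:280,290:450],None,fx=4,fy=4,interpolation=2))
im=cv2.imread("pics/scene0.png"); cv2.imwrite("pics/case_crop2.png",cv2.resize(im[80:180,330:470],None,fx=5,fy=5,interpolation=2))
E
```

```text
top green [370.21428571 225.71428571] [array([ 496.5, -223.4]), array([133.9,  39.8]), np.float64(7.1)]
[[ 428. -212.]
 [ 433. -251.]
 [ 565. -235.]
 [ 560. -195.]]
top green [420.75  208.125] [array([ 558.8, -335.3]), array([236.1,  40.4]), np.float64(1.5)]
[[ 440. -318.]
 [ 441. -359.]
 [ 677. -352.]
 [ 676. -312.]]
scene green [285.95364238 283.82119205] [array([ 556.6, -336.7]), array([236.4,  38.3]), np.float64(1.7)]
[[ 438. -321.]
 [ 439. -359.]
 [ 675. -352.]
 [ 674. -314.]]
scene green [294.08333333 240.23809524] [array([ 494.1, -224.9]), array([136.1,  38.5]), np.float64(7.0)]
[[ 424. -214.]
 [ 429. -252.]
 [ 564. -236.]
 [ 559. -198.]]
```

View pics/case_crop.png

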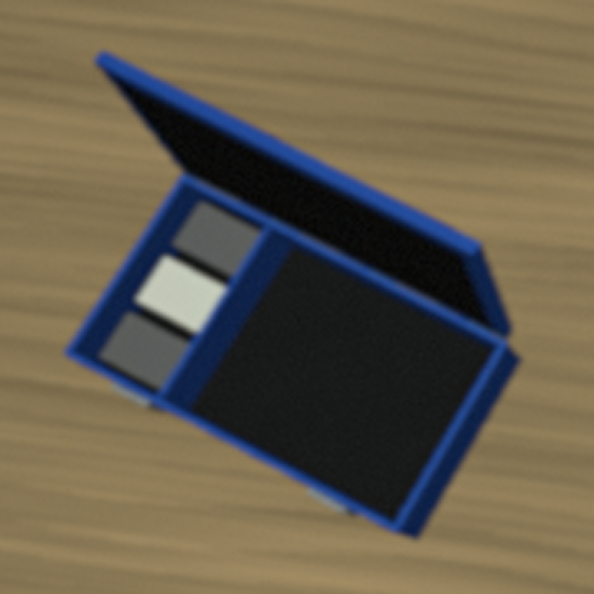

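View pics/lev_crop.png

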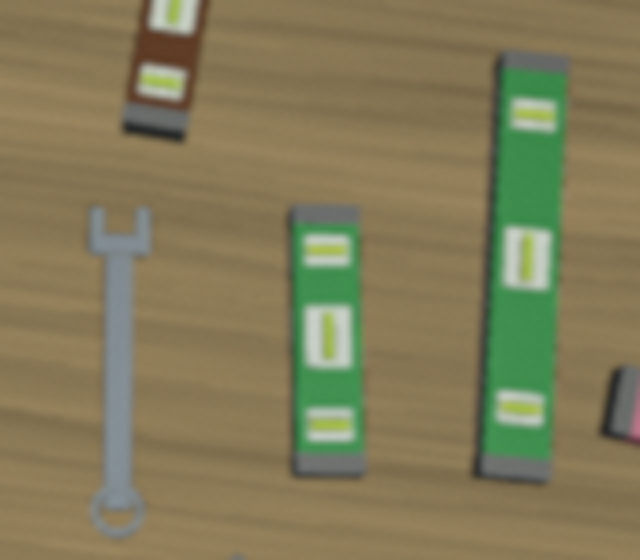

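View pics/case_crop2.png

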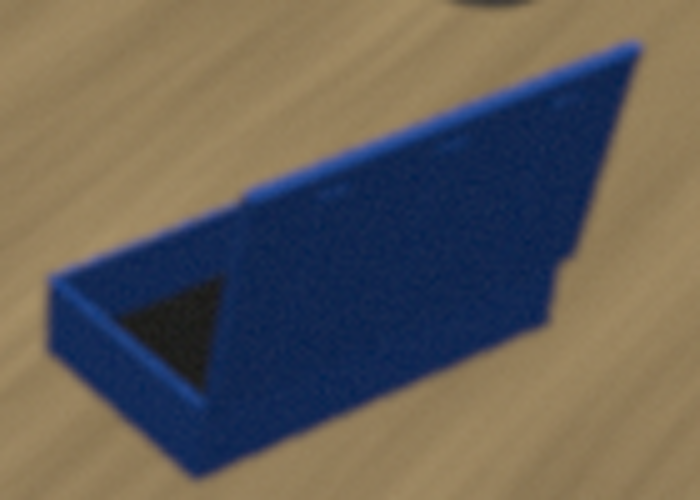

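```bash
python3 - <<'E'
from h import *
from scipy.optimize import least_squares
c=env.calibration("top"); s=env.calibration("scene")
cr=lambda u,v:(80+u/3.3,100+v/3.3)
sc=lambda u,v:(330+u/5,80+v/5)
names=dict(FL=((-75,171),cr(68,353)),FR=((-75,-99),cr(403,527)),HR=((75,-99),cr(508,347)),HL=((75,171),cr(185,178)))
A=[];B=[]
for k,(q,p) in names.items():
    X=onz(c,p,55); print(k,X.round(1)); A.append(q);B.append(X[:2])
for k,q,p in(("sFR",(-75,-99),sc(55,278)),("sHR",(75,-99),sc(205,405))):
    X=onz(s,p,55); print(k,X.round(1))
    A.append(q);B.append(X[:2])
A=np.array(A,float);B=np.array(B)
f=lambda v:(np.c_[np.cos(v[2])*A[:,0]-np.sin(v[2])*A[:,1]+v[0],np.sin(v[2])*A[:,0]+np.cos(v[2])*A[:,1]+v[1]]-B).ravel()
r=least_squares(f,[500,300,-.4]); v=r.x; print(v[:2],np.degrees(v[2]),r.fun.round(1).reshape(-1,2))
def w(x,y,z): return np.array([np.cos(v[2])*x-np.sin(v[2])*y+v[0],np.sin(v[2])*x+np.cos(v[2])*y+v[1],z])
for a in np.arange(1.5,2,.05):
    e=lambda y,th:w(75-150*np.cos(a)+th*np.sin(a),y,55.5+150*np.sin(a)+th*np.cos(a))
    print(a.round(2),[proj(c,e(y,0)).round(1) for y in(-99,171)],proj(s,e(-99,0)).round(1),proj(s,e(171,0)).round(1))
print(cr(480,250),cr(98,60),sc(247,195),sc(640,45))
E
```

```text
FL [447.5 398.6  55. ]
FR [359.8 144.9  55. ]
HR [491.8  97.   55. ]
HL [583.8 348.2  55. ]
sFR [361.1 152.3  55. ]
sHR [497. 103.  55.]
[459.8642288  215.81271842] -19.64211202702052 [[-0.8  3.5]
 [-3.8  2.9]
 [ 5.4  0.4]
 [ 4.1  3.5]
 [-5.2 -4.5]
 [ 0.2 -5.6]]
1.5 [array([216. , 189.6]), array([ 99.3, 129.9])] [370.8 113.2] [448.7  83.3]
1.55 [array([217.9, 186.2]), array([101.3, 126.8])] [372.6 114.4] [450.7  84.3]
1.6 [array([219.9, 182.9]), array([103.5, 123.7])] [374.4 115.8] [452.6  85.5]
1.65 [array([221.9, 179.6]), array([105.7, 120.7])] [376.3 117.2] [454.6  86.7]
1.7 [array([223.9, 176.5]), array([107.9, 117.8])] [378.1 118.9] [456.5  88.1]
1.75 [array([226. , 173.4]), array([110.3, 115.1])] [379.9 120.6] [458.4  89.6]
1.8 [array([228. , 170.5]), array([112.7, 112.4])] [381.7 122.5] [460.3  91.3]
1.85 [array([230.1, 167.7]), array([115.1, 109.9])] [383.5 124.5] [462.1  93. ]
1.9 [array([232.1, 165. ]), array([117.6, 107.6])] [385.3 126.6] [463.9  94.9]
1.95 [array([234.2, 162.4]), array([120.2, 105.4])] [387.  128.9] [465.7  96.9]
(225.45454545454547, 175.75757575757575) (109.6969696969697, 118.18181818181819) (379.4, 119.0) (458.0, 89.0)
```

The crop confirms the short green level with grey ends. It is at about (495,-224) with yaw 7°, and its measured sizes are plausible. The case is at about (460,216) with yaw -19.6°, and the lid stands at about 1.7 rad. Next I'll fly above the level and look with the wrist camera.

Request:
play_rows(increments=[[0, 0, 40, 0, 0], [0, 0, 40, 0, 0], [16, -47, 0, -9.4, 0], [17, -47, 0, -9.4, 0], [16, -47, 0, -9.4, 0], [17, -47, 0, -9.4, 0], [16, -47, 0, -9.4, 0], [17, -47, 0, -9.4, 0], [16, -47, 0, -9.4, 0], [17, -47, 0, -9.4, 0], [16, -47, 0, -9.4, 0], [17, -47, 0, -9.4, 0], [16, -47, 0, -9.4, 0], [17, -47, 0, -9.4, 0], [16, -47, 0, -9.4, 0], [17, -47, 0, -9.4, 0], [17, -47, 0, -9.4, 0], [18, -46, 0, -8.5, 0], [0, 0, 0, 0, 0], [0, 0, 0, 0, 0]])

```text
time_s: 2.65
ee_pos: [495.1, -223.3, 274.0]
ee_rot: [-179.9, 0.1, 7.0]
force: [-0.1, -0.3, 1.4]
gripper_width: 91.7
```

```bash
python3 - <<'E'
from h import *
st=env.state(); print(st["time_s"],st["ee_pos"],st["ee_rot"],st["qpos"])
im=env.grab_frame("wrist")[:,:,::-1]; cv2.imwrite("pics/w1.png",im); c=wristcal(st)
hsv=cv2.cvtColor(im,cv2.COLOR_BGR2HSV)
m=cv2.inRange(hsv,(50,90,50),(80,255,255)); m=cv2.morphologyEx(m,cv2.MORPH_CLOSE,np.ones((25,25)))
for k in cv2.findContours(m,0,2)[0]:
    if cv2.contourArea(k)<200: continue
    P=np.array([onz(c,p[0],26)[:2] for p in k],np.float32)
    print(cv2.boundingRect(k),[np.round(v,1) for v in cv2.minAreaRect(P)])
E
```

```text
2.65 [ 495.13714789 -223.27294702  274.00284611] [-1.79929693e+02  6.26877100e-02  6.99552560e+00] [-2.55020720e+01  1.31915714e+01  8.54149645e+01  2.59032517e-02
  8.14841098e+01  5.74985848e+01]
(300, 103, 32, 105) [array([ 497.2, -224. ]), array([135.5,  39.1]), np.float64(6.7)]
(381, 13, 64, 196) [array([ 559.9, -335.5]), array([236. ,  39.3]), np.float64(1.5)]
```

View pics/w1.png

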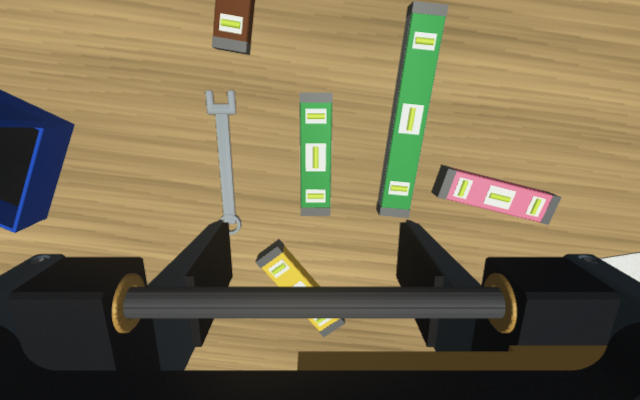

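Level centre from the wrist is (497,-224), yaw 6.7°, which agrees with the other views. Nothing sits beside its middle, so I'll descend and grip.

Request:
play_rows(increments=[[1, -0.7, -40, 0, 0], [0, 0, -50, 0, 0], [0, 0, -50, 0, 0], [0, 0, -40, 0, 0], [0, 0, -30, 0, 0], [0, 0, -20, 0, 0], [0, 0, -15, 0, 0], [0, 0, -10, 0, 0], [0, 0, 0, 0, 0], [0, 0, 0, 0, 0]], newtons=25)

```text
time_s: 3.95
ee_pos: [497.2, -224.7, 20.2]
ee_rot: [180.0, -0.1, 7.0]
force: [-0.1, -0.0, -0.7]
gripper_width: 91.1
```

Request:
play_rows(increments=[[0, 0, 0, 0, 1], [0, 0, 0, 0, 1], [0, 0, 0, 0, 1], [0, 0, 0, 0, 1], [0, 0, 0, 0, 1], [0, 0, 0, 0, 1], [0, 0, 0, 0, 1], [0, 0, 0, 0, 1]])

```text
time_s: 4.95
ee_pos: [496.6, -224.5, 19.5]
ee_rot: [180.0, -0.0, 7.0]
force: [-0.1, 0.1, -0.3]
gripper_width: 13.9
```

```bash
python3 - <<'E'
from h import *
for n in ("wrist","top","scene"):
    cv2.imwrite(f"pics/{n}2.png",env.grab_frame(n)[:,:,::-1])
im=cv2.imread("pics/scene2.png");cv2.imwrite("pics/s2c.png",cv2.resize(im[150:330,180:420],None,fx=3,fy=3))
print(env.state())
E
```

```text
{'time_s': 5.1, 'qpos': array([-2.55337917e+01,  2.54403411e+01,  1.07015061e+02, -7.21925340e-03,
        4.75407819e+01,  5.75059457e+01]), 'qvel': array([ 0.02563393,  0.07990147,  0.04879318,  0.04702898, -0.05554731,
        0.04039816]), 'effort': array([-1.38217812e-03, -4.20514834e+01, -1.74267894e+01,  5.33713633e-02,
       -4.55754739e-02,  6.63043356e-04]), 'ee_pos': array([ 496.62056297, -224.52731153,   19.47861225]), 'ee_rot': array([ 1.79993457e+02, -3.57197631e-04,  6.96513596e+00]), 'force': array([ 0.41190874,  0.76067838, -0.16630858]), 'torque': array([-0.08310182,  0.22505798, -0.00435996]), 'gripper_width': 2.106048820563611}
```

View pics/wrist2.png

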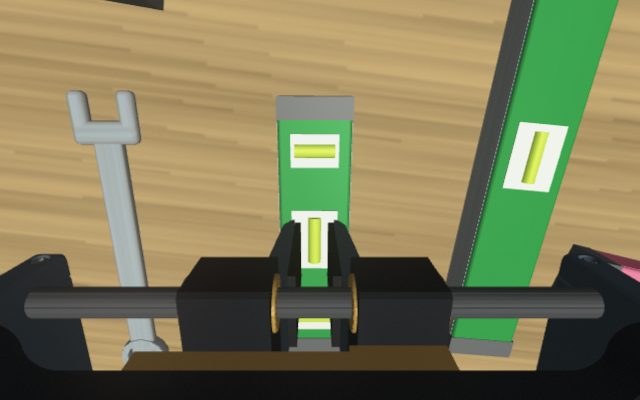

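View pics/s2c.png

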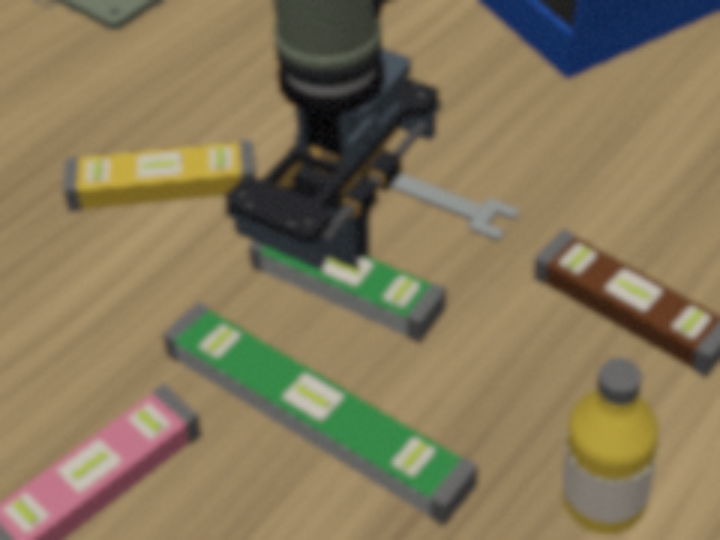

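The width went to 2 mm with the level unmoved, so the fingers closed above the level. The fingertips are higher than the stated tool offset suggests. I'll check the tip height in the pictures.

```bash
python3 - <<'E'
from h import *
s=env.calibration("scene");t=env.calibration("top")
for z in (0,6,20,26,35,45,55,65,85):print(z,proj(s,(496.6,-224.5,z)).round(1),proj(t,(496.6,-224.5,z)).round(1), proj(s,(512.6,-222.5,z)).round(1))
im=cv2.imread("pics/scene2.png");cv2.imwrite("pics/s2d.png",cv2.resize(im[190:270,240:350],None,fx=7,fy=7,interpolation=2))
im=cv2.imread("pics/top2.png");cv2.imwrite("pics/t2d.png",cv2.resize(im[170:290,310:430],None,fx=5,fy=5,interpolation=2))
E
```

```text
0 [295.6 246.6] [370.3 225.5] [301.2 249.1]
6 [295.4 244.9] [370.7 225.1] [301.1 247.4]
20 [295.1 241. ] [371.4 224. ] [300.9 243.5]
26 [295.  239.3] [371.8 223.6] [300.8 241.8]
35 [294.8 236.7] [372.3 222.8] [300.6 239.2]
45 [294.6 233.8] [372.9 222. ] [300.5 236.3]
55 [294.4 230.8] [373.4 221.2] [300.3 233.3]
65 [294.2 227.9] [374.  220.4] [300.1 230.4]
85 [293.8 221.8] [375.3 218.7] [299.7 224.3]
```

View pics/s2d.png

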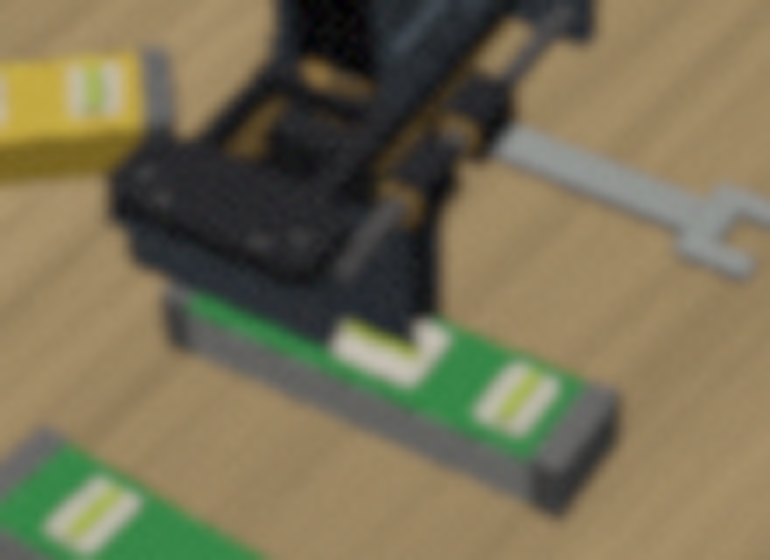

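View pics/t2d.png

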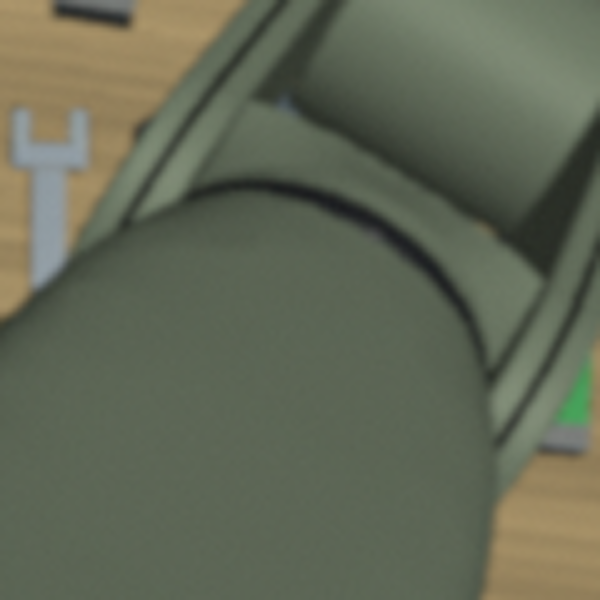

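```bash
python3 - <<'E'
from h import *
s=env.calibration("scene")
a=np.radians(7);
def T(x,y,z): return (496.6+np.cos(a)*x+np.sin(a)*y, -224.5+np.sin(a)*x-np.cos(a)*y, z)
print("pix plate corner",(240+330/7,190+345/7),"tip corner",(240+415/7,190+345/7),(240+435/7,190+310/7))
for z in (30,45,60,75,84,95,110):print(z,"plate",proj(s,T(38,89,z)).round(1),proj(s,T(-38,89,z)).round(1),"tip",proj(s,T(16,0,z)).round(1),proj(s,T(16,-13.5,z)).round(1),proj(s,T(16,13.5,z)).round(1))
E
```

```text
pix plate corner (287.14285714285717, 239.28571428571428) tip corner (299.2857142857143, 239.28571428571428) (302.14285714285717, 234.28571428571428)
30 plate [287.7 270.2] [259.8 257.1] tip [300.7 240.6] [303.7 236.9] [297.6 244.4]
45 plate [287.3 265.9] [259.1 252.8] tip [300.4 236.3] [303.5 232.6] [297.3 240. ]
60 plate [286.9 261.5] [258.5 248.4] tip [300.1 231.8] [303.2 228.2] [297.  235.6]
75 plate [286.5 256.9] [257.8 243.9] tip [299.9 227.3] [303.  223.7] [296.7 231.1]
84 plate [286.2 254.2] [257.4 241.1] tip [299.7 224.6] [302.8 220.9] [296.5 228.3]
95 plate [285.9 250.8] [256.9 237.7] tip [299.5 221.2] [302.7 217.5] [296.3 224.9]
110 plate [285.5 246.1] [256.1 233. ] tip [299.2 216.5] [302.4 212.8] [296.  220.2]
```

In the scene view the tip corner at (299,239) gives a tip height of about 36–39 mm, and the wrist view gives about 43 mm. The stated offset would put it at 5.5 mm. So the fingers really are about 30–35 mm shorter than stated relative to the reported TCP. I'll open, go lower in small steps watching the force, and try again.

Request:
play_rows(increments=[[0, 0, 0, 0, 0], [0, 0, 0, 0, 0], [0, 0, 0, 0, 0], [0, 0, 0, 0, 0], [0, 0, 0, 0, 0], [0, 0, 0, 0, 0], [0, 0, 0, 0, 0], [0, 0, 0, 0, 0]])

```text
time_s: 6.1
ee_pos: [496.6, -224.5, 19.5]
ee_rot: [180.0, 0.0, 7.0]
force: [0.5, 0.5, -1.0]
gripper_width: 79.5
```

Request:
play_rows(increments=[[0, 0, -8, 0, 0], [0, 0, -8, 0, 0], [0, 0, -5, 0, 0], [0, 0, -3, 0, 0], [0, 0, 0, 0, 0], [0, 0, 0, 0, 0]])

```text
time_s: 6.85
ee_pos: [496.8, -224.6, -4.4]
ee_rot: [180.0, -0.0, 7.0]
force: [1.0, 0.6, 0.6]
gripper_width: 91.0
```

```bash
python3 - <<'E'
from h import *
cv2.imwrite("pics/w3.png",env.grab_frame("wrist")[:,:,::-1])
im=env.grab_frame("scene")[:,:,::-1]
cv2.imwrite("pics/s3.png",cv2.resize(im[190:270,240:350],None,fx=7,fy=7,interpolation=2))
st=env.state();print(st["force"],st["ee_pos"],st["gripper_width"])
E
```

```text
[-1.04169273  0.01440321 -0.16893535] [ 496.82508652 -224.60611792   -4.27904798] 90.69415567157169
```

View pics/w3.png

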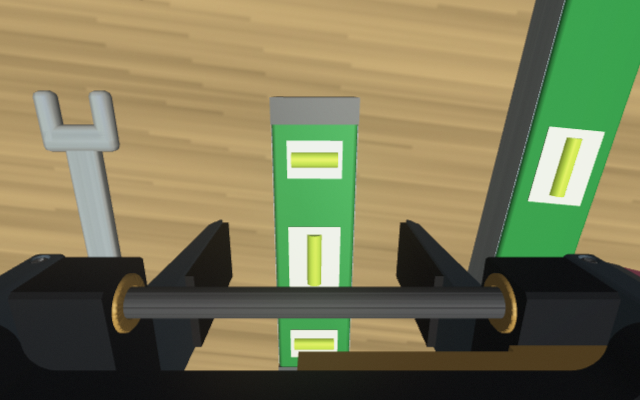

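View pics/s3.png

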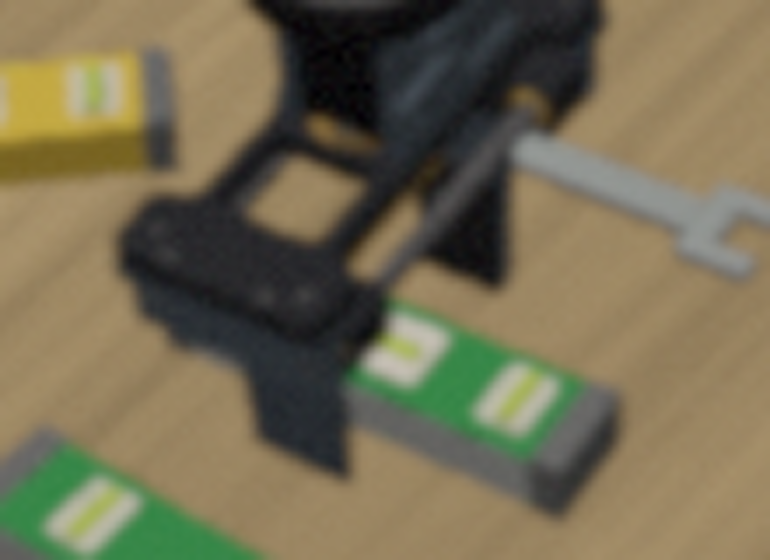

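```bash
python3 - <<'E'
from h import *
s=env.calibration("scene")
a=np.radians(7);
def T(x,y,z): return (496.8+np.cos(a)*x+np.sin(a)*y, -224.6+np.sin(a)*x-np.cos(a)*y, z)
print("tip",(240+345/7,190+475/7),(240+262/7,190+440/7),"far tip",(240+503/7,190+287/7))
for z in (0,5,10,15,20,25,30):print(z,proj(s,T(16,59,z)).round(1),proj(s,T(-16,59,z)).round(1),proj(s,T(16,46,z)).round(1),"far",proj(s,T(16,-59,z)).round(1),proj(s,T(16,-46,z)).round(1))
E
```

```text
tip (289.2857142857143, 257.8571428571429) (277.42857142857144, 252.85714285714286) far tip (311.8571428571429, 231.0)
0 [287.7 265.9] [276.3 260.6] [290.8 262.1] far [313.9 233.5] [311.2 236.9]
5 [287.6 264.5] [276.1 259.2] [290.6 260.7] far [313.8 232.1] [311.1 235.5]
10 [287.4 263.1] [275.9 257.8] [290.5 259.3] far [313.8 230.7] [311.1 234.1]
15 [287.3 261.7] [275.8 256.4] [290.4 257.9] far [313.7 229.3] [311.  232.7]
20 [287.2 260.3] [275.6 255. ] [290.3 256.5] far [313.7 227.9] [310.9 231.2]
25 [287.  258.9] [275.4 253.6] [290.2 255.1] far [313.7 226.5] [310.9 229.8]
30 [286.9 257.4] [275.3 252.1] [290.  253.7] far [313.6 225. ] [310.8 228.4]
```

Tips are now at about 15–20 mm. I'll lower about 11 mm more and watch the force.

Request:
play_rows(increments=[[0, 0, -4, 0, 0], [0, 0, -4, 0, 0], [0, 0, -3, 0, 0], [0, 0, 0, 0, 0], [0, 0, 0, 0, 0]])

```text
time_s: 7.58
ee_pos: [496.7, -224.5, -15.5]
ee_rot: [180.0, -0.0, 7.0]
force: [-0.4, -0.1, 0.7]
gripper_width: 91.1
```

Request:
play_rows(increments=[[0, 0, 0, 0, 1], [0, 0, 0, 0, 1], [0, 0, 0, 0, 1], [0, 0, 0, 0, 1], [0, 0, 0, 0, 1], [0, 0, 0, 0, 1], [0, 0, 0, 0, 1], [0, 0, 0, 0, 1]])

```text
time_s: 8.57
ee_pos: [496.6, -224.5, -15.5]
ee_rot: [180.0, -0.0, 7.0]
force: [-0.0, -0.3, 0.9]
gripper_width: 39.9
```

The grip is at 39.9 mm, which matches the level's width. The reported TCP z is -15.5 with the level on the bench, so it should be about -7.5 on the case floor. I'll lift and carry the level to a point where the wrist camera can see the case.

Request:
play_rows(increments=[[0, 0, 5, 0, 1], [0, 0, 10, 0, 1], [0, 0, 20, 0, 1], [0, 0, 30, 0, 1], [0, 0, 40, 0, 1], [0, 0, 40, 0, 1], [-5, 20, 40, 4, 1], [-6, 32, 40, 6, 1], [-7, 35, 40, 6, 1], [-7, 35, 40, 6, 1], [-7, 35, 30, 6, 1], [-7, 35, 10, 6, 1], [-7, 35, 0, 6, 1], [-7, 35, 0, 6, 1], [-7, 35, 0, 6, 1], [-6, 30, 0, 6, 1], [-4, 19, 0, 5.4, 1], [0, 0, 0, 6, 1], [0, 0, 0, 0, 1], [0, 0, 0, 0, 1]])

```text
time_s: 11.08
ee_pos: [426.4, 121.3, 329.7]
ee_rot: [180.0, -0.0, 76.3]
force: [0.7, 0.4, -2.5]
gripper_width: 40.0
```

```bash
python3 - <<'E'
from h import *
st=env.state(); print(st["time_s"],st["ee_pos"],st["ee_rot"],st["force"],st["gripper_width"])
im=env.grab_frame("wrist")[:,:,::-1]; cv2.imwrite("pics/w4.png",im)
np.save("st4.npy",np.r_[st["ee_pos"],st["ee_rot"]])
E
```

```text
11.075 [426.42339126 121.25590172 329.70263904] [ 1.79983024e+02 -4.45290038e-03  7.62613720e+01] [ 0.71871367  0.35201404 -2.45172451] 40.00420326667304
```

View pics/w4.png

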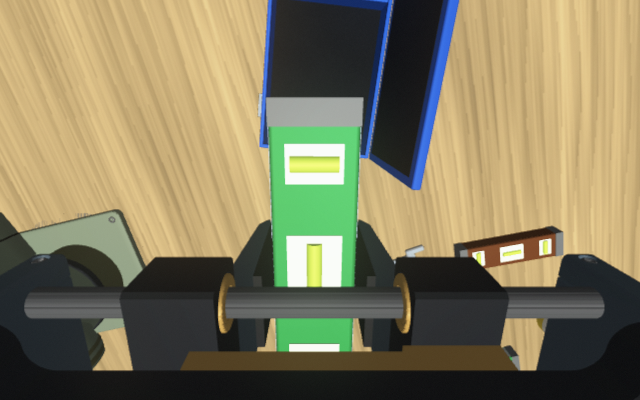

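Wrist view: the level is held flat. The case's -y end is at rows 147–157, with the front corner at (262,147) and the hinge-side corner at (368,157). The lid is to the right and the divider is at the top edge. I'll turn these pixels into positions.

```bash
python3 - <<'E'
from h import *
im=cv2.imread("pics/w4.png"); cv2.imwrite("pics/w4c.png",cv2.resize(im[0:200,240:470],None,fx=3.4,fy=3,interpolation=2))
E
```

```text
(no output)
```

View pics/w4c.png

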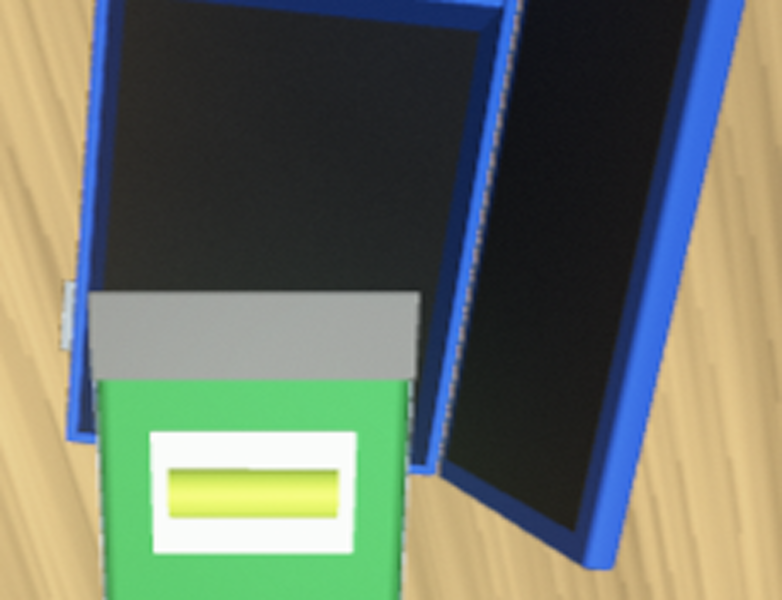

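```bash
python3 - <<'E'
from h import *
v=np.load("st4.npy"); c=wristcal(dict(ee_pos=v[:3],ee_rot=v[3:]))
g=lambda u,w:onz(c,(240+u/3.4,w/3),55)
F0,F1,H0,H1=g(97,0),g(68,440),g(518,0),g(437,473)
for n,p in zip(("F0","F1","H0","H1"),(F0,F1,H0,H1)):print(n,p.round(1))
print("len -y end",np.linalg.norm(F1-H1)," dir front",np.degrees(np.arctan2(*(F0-F1)[1::-1])),"dir hinge",np.degrees(np.arctan2(*(H0-H1)[1::-1])), "end dir",np.degrees(np.arctan2(*(H1-F1)[1::-1])))
yaw=np.radians(np.mean([np.degrees(np.arctan2(*(F0-F1)[1::-1])),np.degrees(np.arctan2(*(H0-H1)[1::-1]))])-90)
ex=np.array([np.cos(yaw),np.sin(yaw)]);ey=np.array([-ex[1],ex[0]])
mid=(F1+H1)[:2]/2; o=mid+99*ey
print("yaw",np.degrees(yaw),"origin",o)
# level end in hand
for p in ((88,292),(420,292)): 
    print("lev",onz(c,(240+p[0]/3.4,p[1]/3),329.7+15.5+26).round(1))
for y in (70.4,): pass
E
```

```text
F0 [418.9 317.8  55. ]
F1 [358.8 150.1  55. ]
H0 [563.9 282.2  55. ]
H1 [498.8 100.2  55. ]
len -y end 148.67539248872657  dir front 70.28965813943934 dir hinge 70.3233170136114 end dir -19.605307395587594
yaw -19.69351242347463 origin [462.16777982 218.3436138 ]
lev [427.1 204.6 371.2]
lev [466.5 194.9 371.2]
```

The case pose from the wrist is origin (462,218) and yaw -19.7°. The measured end width is 148.7 mm against a stated 150, and it agrees with the top view. My placing target is case (-22, 0), off-centre so the gripper body clears the lid. I'll move over it and descend to just above the rim.

Request:
play_rows(increments=[[3, 20, 0, -1.5, 1], [4, 28, 0, -1.5, 1], [4, 28, 0, -1.5, 1], [4, 28, 0, -1.5, 1], [0, 0, -20, 0, 1], [0, 0, -40, 0, 1], [0, 0, -40, 0, 1], [0, 0, -40, 0, 1], [0, 0, -40, 0, 1], [0, 0, -40, 0, 1], [0, 0, -25, 0, 1], [0, 0, -20, 0, 1], [0, 0, 0, 0, 1], [0, 0, 0, 0, 1]])

```text
time_s: 12.88
ee_pos: [442.5, 225.7, 65.3]
ee_rot: [179.9, -0.1, 70.3]
force: [-0.2, -0.6, -2.6]
gripper_width: 40.0
```

```bash
python3 - <<'E'
from h import *
st=env.state(); print(st["time_s"],st["ee_pos"],st["ee_rot"],st["force"],st["gripper_width"])
im=env.grab_frame("wrist")[:,:,::-1]; cv2.imwrite("pics/w5.png",im)
im=env.grab_frame("scene")[:,:,::-1]; cv2.imwrite("pics/s5.png",cv2.resize(im[30:200,300:480],None,fx=3.5,fy=3.5,interpolation=2))
E
```

```text
12.875 [442.49263073 225.69335337  65.3015607 ] [ 1.79930320e+02 -6.76578182e-02  7.03215184e+01] [-0.20876658 -0.63824586 -2.57621833] 39.95727604538191
```

View pics/w5.png

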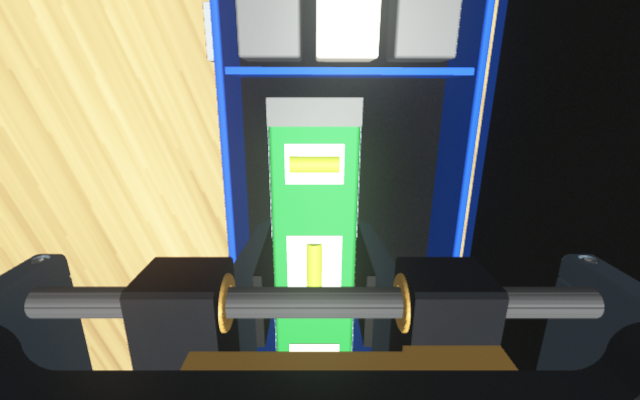

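View pics/s5.png

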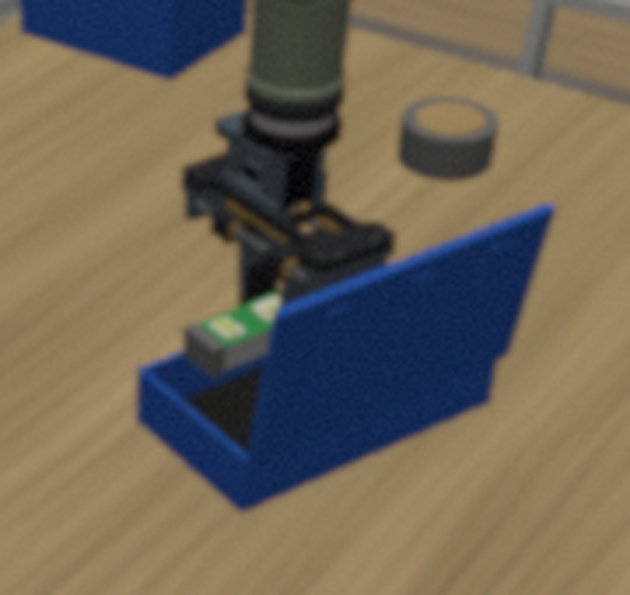

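The view shows the level lined up with the bay and clear of the divider (row 71), the front wall and the lid. I'll lower it.

Request:
play_rows(increments=[[-2, 0, -15, 0, 1], [0, 0, -18, 0, 1], [0, 0, -15, 0, 1], [0, 0, -10, 0, 1], [0, 0, -6, 0, 1], [0, 0, -3, 0, 1], [0, 0, -2, 0, 1], [0, 0, 0, 0, 1], [0, 0, 0, 0, 1]])

```text
time_s: 14.1
ee_pos: [439.8, 225.6, -4.3]
ee_rot: [180.0, -0.0, 70.4]
force: [0.2, 0.4, -2.0]
gripper_width: 39.9
```

Request:
play_rows(increments=[[0, 0, -1, 0, 1], [0, 0, -1, 0, 1], [0, 0, 0, 0, 1]])

```text
time_s: 14.48
ee_pos: [439.5, 225.4, -6.6]
ee_rot: [-180.0, 0.0, 70.4]
force: [-0.7, -0.1, -2.6]
gripper_width: 39.8
```

Request:
play_rows(increments=[[0, 0, -0.8, 0, 1], [0, 0, 0, 0, 1], [0, 0, 0, 0, 0.46], [0, 0, 0, 0, 0.46], [0, 0, 0, 0, 0.46], [0, 0, 0, 0, 0.46], [0, 0, 0, 0, 0.46]])

```text
time_s: 15.35
ee_pos: [439.6, 225.5, -7.3]
ee_rot: [180.0, -0.0, 70.4]
force: [-0.1, -0.3, -0.8]
gripper_width: 49.0
```

```bash
python3 - <<'E'
from h import *
st=env.state(); print(st["time_s"],st["ee_pos"],st["ee_rot"],st["force"],st["gripper_width"])
im=env.grab_frame("wrist")[:,:,::-1]; cv2.imwrite("pics/w6.png",im)
E
```

```text
15.35 [439.64619488 225.49027038  -7.29339517] [ 1.79991354e+02 -2.50094322e-03  7.03638471e+01] [-0.05550289 -0.27982919 -0.80780518] 49.04069533380642
```

View pics/w6.png

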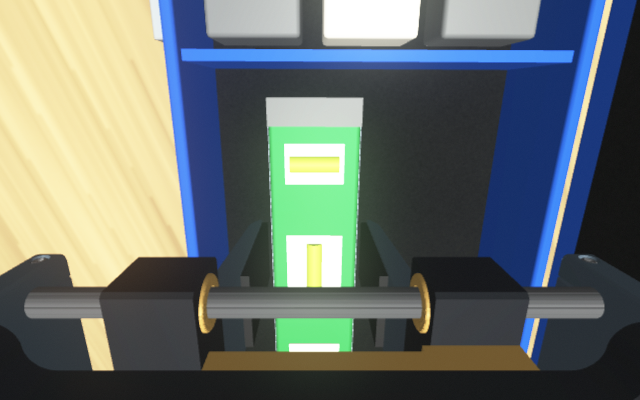

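The level's weight has left the gripper: the force went from -2.6 to -0.8 N, and the opening is 49 mm. I'll rise straight up and take a look.

Request:
play_rows(increments=[[0, 0, 0, 0, 0.46], [0, 0, 5, 0, 0.46], [0, 0, 12, 0, 0.46], [0, 0, 20, 0, 0.46], [0, 0, 30, 0, 0.46], [0, 0, 40, 0, 0.46], [0, 0, 50, 0, 0.46], [0, 0, 50, 0, 1], [0, 0, 43, 0, 1], [0, 0, 20, 0, 1], [0, 0, 0, 0, 1]])

```text
time_s: 16.77
ee_pos: [440.3, 225.8, 265.0]
ee_rot: [179.8, -0.2, 70.4]
force: [0.2, 0.2, 0.4]
gripper_width: 12.0
```

```bash
python3 - <<'E'
from h import *
st=env.state(); print(st["time_s"],st["ee_pos"],st["ee_rot"],st["force"],st["gripper_width"])
im=env.grab_frame("wrist")[:,:,::-1]; cv2.imwrite("pics/w7.png",im)
im=env.grab_frame("scene")[:,:,::-1]; cv2.imwrite("pics/s7.png",cv2.resize(im[0:200,300:480],None,fx=3.3,fy=3,interpolation=2))
E
```

```text
16.775 [440.25374665 225.78527839 264.96527948] [179.80300205  -0.19668959  70.36210686] [0.18890575 0.22127422 0.40230203] 11.979411757238136
```

View pics/w7.png

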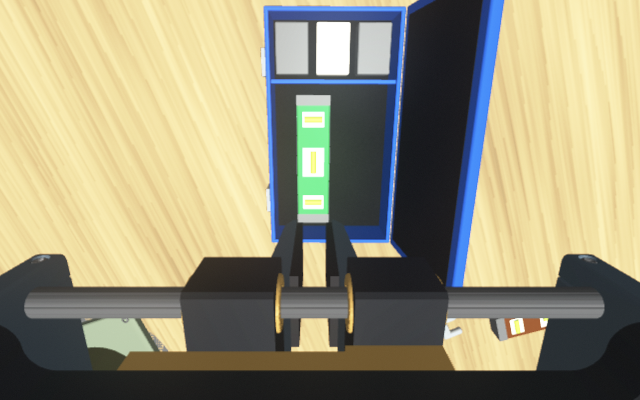

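View pics/s7.png

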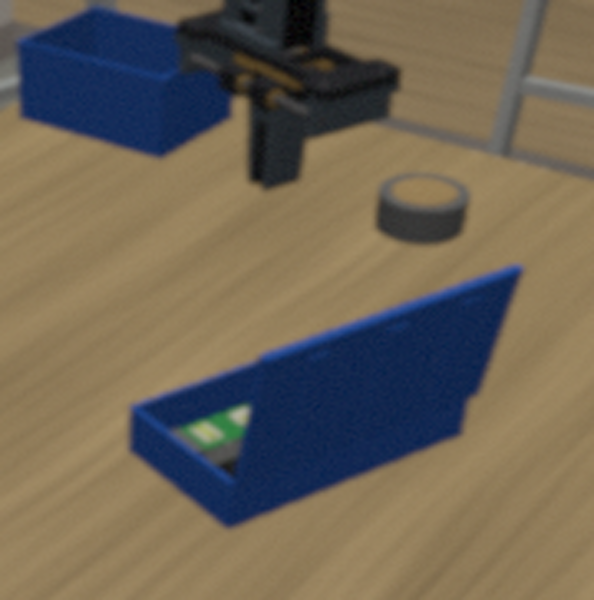

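The level lies flat in the bay, and the lid is still up. I'll check its position and re-measure the tip offset from the scene view.

```bash
python3 - <<'E'
from h import *
st=env.state(); c=wristcal(st); s=env.calibration("scene")
im=cv2.imread("pics/w7.png"); hsv=cv2.cvtColor(im,cv2.COLOR_BGR2HSV)
m=cv2.inRange(hsv,(50,60,50),(80,255,255)); m=cv2.morphologyEx(m,cv2.MORPH_CLOSE,np.ones((25,25)))
yaw=np.radians(-19.7);ex=np.array([np.cos(yaw),np.sin(yaw)]);ey=np.array([-ex[1],ex[0]])
for k in cv2.findContours(m,0,2)[0]:
    if cv2.contourArea(k)<200: continue
    P=np.array([onz(c,p[0],34)[:2] for p in k],np.float32); r=cv2.minAreaRect(P)
    d=np.array(r[0])-(462,218.3); print([np.round(v,1) for v in r],"case xy",d@ex,d@ey)
for z in(260,270,280,290,300,310):print(z,proj(s,(440.3,225.8,z)).round(1))
print(300+270/3.3,187/3)
# lid free edge at z~205
for z in (200,205): 
    for p in ((503,0),(488,0),(463,285)):
        d=onz(c,p,z)[:2]-(462,218.3); print(z,p,(d@ex).round(1),(d@ey).round(1))
E
```

```text
[array([438.2, 225.4]), array([134.1,  40.8]), np.float64(70.2)] case xy -24.76866263351571 -1.306915981536789
260 [382.7  69.2]
270 [383.   65.7]
280 [383.2  62.1]
290 [383.5  58.6]
300 [383.8  55. ]
310 [384.1  51.4]
381.8181818181818 62.333333333333336
200 (503, 0) 100.2 139.4
200 (488, 0) 90.4 139.4
200 (463, 285) 100.9 -72.1
205 (503, 0) 97.7 138.3
205 (488, 0) 88.1 138.3
205 (463, 285) 98.4 -69.0
```

Level is at case (-25,-1), well inside the tolerance. I'll go over and behind the lid with fingers closed.

Request:
play_rows(increments=[[20, -3, 0, 0, 1], [36, -4, 0, 0, 1], [40, -5, 0, 0, 1], [40, -5, 0, 0, 1], [30, -4, 0, 0, 1], [0, 0, -20, 0, 1], [0, 0, -35, 0, 1], [0, 0, -35, 0, 1], [0, 0, -20, 0, 1], [0, 0, 0, 0, 1], [0, 0, 0, 0, 1]])

```text
time_s: 18.25
ee_pos: [606.6, 204.3, 152.8]
ee_rot: [180.0, -0.0, 70.3]
force: [0.8, -0.2, 0.9]
gripper_width: 0.1
```

```bash
python3 - <<'E'
from h import *
st=env.state(); print(st["time_s"],st["ee_pos"],st["ee_rot"],st["force"],st["gripper_width"],st["qpos"])
im=env.grab_frame("wrist")[:,:,::-1]; cv2.imwrite("pics/w8.png",im)
im=env.grab_frame("scene")[:,:,::-1]; cv2.imwrite("pics/s8.png",cv2.resize(im[0:200,300:500],None,fx=3,fy=3,interpolation=2))
E
```

```text
18.25 [606.63344104 204.3249479  152.84149814] [ 1.79958327e+02 -1.87407616e-02  7.03434137e+01] [ 0.75535491 -0.20673119  0.88536249] 0.14450710749043907 [ 1.75907632e+01  2.56595173e+01  8.42556709e+01 -1.09630154e-02
  7.00402964e+01  3.72510947e+01]
```

View pics/w8.png

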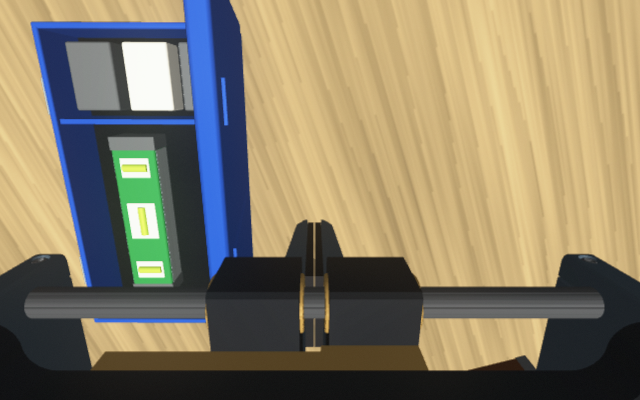

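View pics/s8.png

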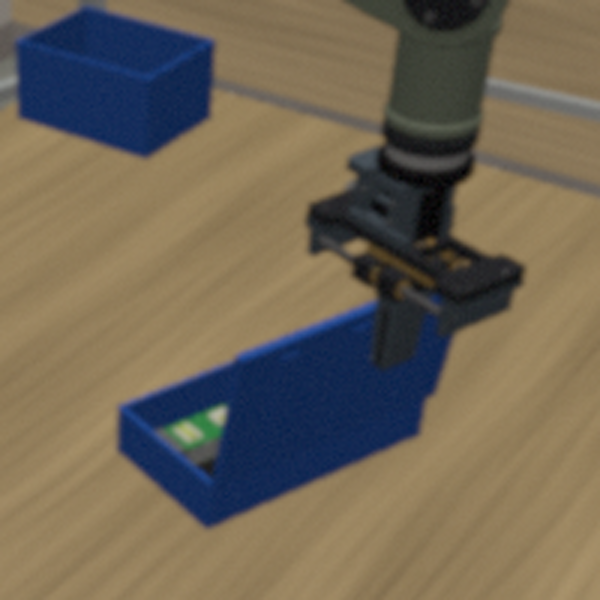

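The finger is behind the lid with clearance. I'll push the lid over along its arc.

Request:
play_rows(increments=[[-7.3, 2.6, 0, 0, 1], [-7.3, 2.6, 0, 0, 1], [-7.3, 2.6, 0, 0, 1], [-7.3, 2.6, 0, 0, 1], [-7.3, 2.6, 0, 0, 1], [-7.3, 2.6, 0, 0, 1], [-7.3, 2.6, 1, 0, 1], [-7.4, 2.6, 0, 0, 1], [-7.3, 2.6, -1.5, 0, 1], [-7.3, 2.6, -1.5, 0, 1], [-7.2, 2.6, -1.5, 0, 1], [-6.8, 2.4, -2.9, 0, 1], [-6.8, 2.4, -2.9, 0, 1], [-6.8, 2.4, -2.9, 0, 1], [0, 0, 0, 0, 1]])

```text
time_s: 20.23
ee_pos: [503.5, 240.3, 139.7]
ee_rot: [-179.9, 0.1, 70.4]
force: [0.1, -0.0, -0.7]
gripper_width: 0.5
```

```bash
python3 - <<'E'
from h import *
st=env.state(); print(st["time_s"],st["ee_pos"],st["ee_rot"],st["force"],st["gripper_width"])
im=env.grab_frame("scene")[:,:,::-1]; cv2.imwrite("pics/s9.png",cv2.resize(im[0:200,300:500],None,fx=3,fy=3,interpolation=2))
E
```

```text
20.225 [503.45199064 240.253239   139.73163841] [-1.79872441e+02  8.86580982e-02  7.03878016e+01] [ 0.07053723 -0.0424332  -0.67695056] 0.4722418020805048
```

View pics/s9.png

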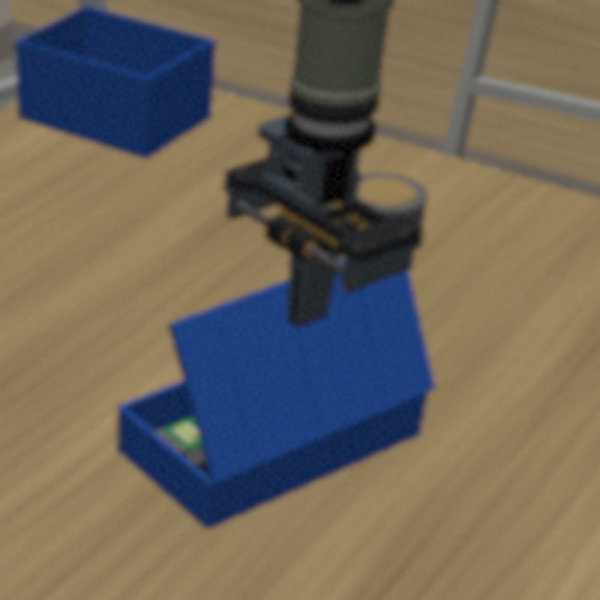

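The lid is over to about 1.1 rad, past upright, with the finger behind and on it. I'll keep following the arc down.

Request:
play_rows(increments=[[-5.5, 2, -3.8, 0, 1], [-5.5, 2, -3.8, 0, 1], [-5.5, 2, -3.8, 0, 1], [-5.2, 1.9, -5.5, 0, 1], [-5.2, 1.9, -5.5, 0, 1], [-5.2, 1.9, -5.5, 0, 1], [-4.1, 1.5, -6.6, 0, 1], [-4.1, 1.5, -6.6, 0, 1], [-4.1, 1.5, -6.6, 0, 1], [-2.1, 0.7, -5.4, 0, 1], [-2.1, 0.7, -5.4, 0, 1], [-2.1, 0.8, -5.4, 0, 1], [-2.1, 0.8, -5.4, 0, 1], [0, 0, 0, 0, 1]])

```text
time_s: 22.02
ee_pos: [451.8, 259.3, 70.6]
ee_rot: [-180.0, 0.0, 70.4]
force: [0.4, 0.8, 0.2]
gripper_width: 0.5
```

```bash
python3 - <<'E'
from h import *
st=env.state(); print(st["time_s"],st["ee_pos"],st["ee_rot"],st["force"],st["gripper_width"])
im=env.grab_frame("scene")[:,:,::-1]; cv2.imwrite("pics/s10.png",cv2.resize(im[0:200,300:500],None,fx=3,fy=3,interpolation=2))
E
```

```text
22.025 [451.75419451 259.3109202   70.57826395] [-1.79968570e+02  4.61686585e-02  7.03705819e+01] [0.41820384 0.82957272 0.2333371 ] 0.5339310720723585
```

View pics/s10.png

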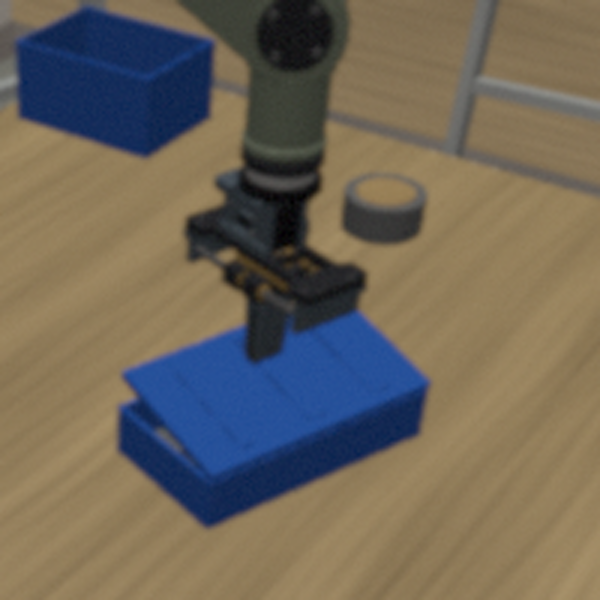

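Request:
play_rows(increments=[[-1, 0.4, -5, 0, 1], [-1, 0.4, -5, 0, 1], [-1, 0.4, -5, 0, 1], [0, 0, -3, 0, 1], [0, 0, -2, 0, 1], [0, 0, 0, 0, 1]])

```text
time_s: 22.82
ee_pos: [449.0, 260.5, 50.9]
ee_rot: [-180.0, 0.0, 70.4]
force: [-0.4, 0.3, 0.3]
gripper_width: 0.7
```

Request:
play_rows(increments=[[0, 0, -1.5, 0, 1], [0, 0, -1, 0, 1], [0, 0, 0, 0, 1]])

```text
time_s: 23.2
ee_pos: [449.2, 260.6, 48.6]
ee_rot: [180.0, 0.0, 70.4]
force: [0.9, -0.7, -0.1]
gripper_width: 0.8
```

Request:
play_rows(increments=[[0, 0, -1.5, 0, 1], [0, 0, -1, 0, 1]])

```text
time_s: 23.45
ee_pos: [449.1, 260.7, 46.2]
ee_rot: [-180.0, -0.0, 70.4]
force: [-2.5, -0.5, 8.5]
gripper_width: 0.7
```

Request:
play_rows(increments=[[0, 0, -1, 0, 1], [0, 0, -1, 0, 1]])

```text
time_s: 23.7
ee_pos: [449.1, 260.8, 46.2]
ee_rot: [180.0, -0.0, 70.4]
force: [-6.1, -2.2, 21.5]
gripper_width: 0.4
```

The force rose to 21.5 N with z stuck at 46.2, so the lid is hard against its stop. With a tip offset of about 19 mm this fits the closed lid's top at 65.5. I'll lift away and check.

Request:
play_rows(increments=[[0, 0, 4, 0, 1], [0, 0, 15, 0, 1], [0, 0, 35, 0, 1], [-5, -10, 40, 0, 1], [-20, -30, 40, 0, 1], [-20, -45, 30, 0, 1], [-20, -45, 0, 0, 1], [-10, -45, 0, 0, 1], [0, -45, 0, 0, 1], [0, -45, 0, 0, 1], [0, -30, 0, 0, 1], [0, 0, 0, 0, 1], [0, 0, 0, 0, 1]])

```text
time_s: 25.32
ee_pos: [374.1, -33.8, 208.4]
ee_rot: [180.0, -0.0, 70.4]
force: [-0.1, 0.9, 0.3]
gripper_width: 0.6
```

```bash
python3 - <<'E'
from h import *
st=env.state(); print(st["time_s"],st["ee_pos"],st["force"])
for n in("scene","top"):
    im=env.grab_frame(n)[:,:,::-1]; cv2.imwrite(f"pics/{n}11.png",im)
im=cv2.imread("pics/scene11.png"); cv2.imwrite("pics/s11.png",cv2.resize(im[80:190,320:470],None,fx=5,fy=5,interpolation=2))
s=env.calibration("scene"); yaw=np.radians(-19.7);ex=np.array([np.cos(yaw),np.sin(yaw)]);ey=np.array([-ex[1],ex[0]])
def w(x,y,z): return (*(np.array([462,218.3])+x*ex+y*ey),z)
for a in(0,.06,.12,.2):
    x,z=75-150*np.cos(a)+10*np.sin(a),55.5+150*np.sin(a)+10*np.cos(a)
    print(a,((proj(s,w(x,-99,z))-(320,80))*5).round(),((proj(s,w(x,171,z))-(320,80))*5).round())
t=env.calibration("top"); im=cv2.imread("pics/top11.png");hsv=cv2.cvtColor(im,cv2.COLOR_BGR2HSV)
m=cv2.inRange(hsv,(50,90,50),(80,255,255)); m=cv2.morphologyEx(m,cv2.MORPH_CLOSE,np.ones((9,9)))
for k in cv2.findContours(m,0,2)[0]:
    if cv2.contourArea(k)>200: print([np.round(v,1) for v in cv2.minAreaRect(np.array([onz(t,p[0],26)[:2] for p in k],np.float32))])
E
```

```text
25.325 [374.14776806 -33.76762864 208.44714735] [-0.12785998  0.85262392  0.33420168]
0 [ 99. 263.] [453. 125.]
0.06 [100. 251.] [455. 113.]
0.12 [102. 239.] [458. 102.]
0.2 [105. 224.] [463.  87.]
[array([ 558.6, -335.3]), array([235.8,  40.5]), np.float64(1.5)]
```

View pics/s11.png

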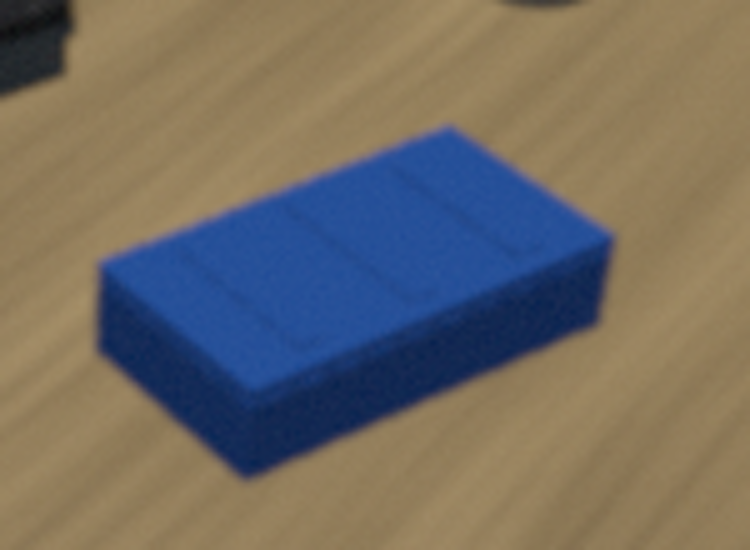

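View pics/top11.png

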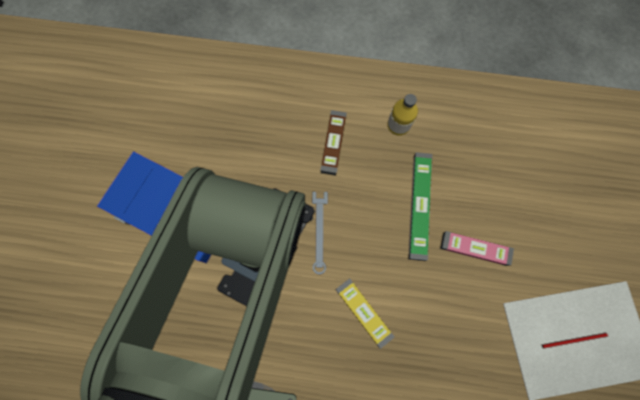

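The scene crop shows the lid flat and shut. Its free-edge corners are at (101,263) and (452,125), against (99,263) and (453,125) predicted for angle 0. The top view shows the long level unmoved at (559,-335), and the arm is clear of everything, so I'm handing in.

```bash
python3 -c "
from workcell import env
print(env.job_done()); print(env.state()['time_s'])"
```

```text
the job is handed in; nothing more can be done
None
the job is handed in; nothing more can be done
```

I laid the short green level flat in the long bay, let go of it, swung the lid over and pressed it shut, then handed the job in at about 25 s of the 58 s allowed.

**Last checks**
- **Level:** after release, the wrist view put it at about (-25, -1) mm in the case, flat and well inside the limits. I could not see it again once the lid was shut.
- **Lid:** it came up hard against its stop at 21.5 N. Its free-edge corners are within about half a camera pixel of where a fully shut lid should be.
- **Long level:** measured at (558.6, -335.3) mm, against (558.8, -335.3) mm at the start.
- **Robot:** the arm ended clear of everything, with about zero force on the tool.

**What disagreed:** the fingertips did not match the stated tool offset. They sat about 19 mm behind the reported tool point (TCP) instead of 14 mm ahead of it. Because of that, my first grasp closed on air just above the level and moved nothing. I measured the real offset from the pictures, went lower and gripped on the second try.

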